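Cross-stack the second layer of module cartons

ROBOT

A 6-joint arm with a two-finger parallel gripper is mounted at the origin on the work surface. World frame = base frame: x ahead of the robot, y to its left, z up, the work surface at z = 0. Lengths are in m, angles in rad, forces in N, time in s.
With the tool pointing down it reaches from about 0.25 to 0.775 m from the base axis. Payload 8.9 kg.
Tool frame: the origin (TCP) lies between the finger pads; the fingertips stand tcp_to_tips ahead of it and the grasp point (between the pads) lies 5 mm behind it (tcp_to_tips is the distance from the TCP to the fingertips, in m); x points along the fingers, y is the direction in which the jaws open and shut, and the axes are right-handed (so a half turn about x gives the same grasp; the last joint's range is limited). The gripper opens to 85 mm and grips with 20 to 120 N. Pads are 22 mm wide; open, the fingers measure 114 mm over their backs; the gripper's body (76 mm by 85 mm) begins 54 mm behind the grasp point. The pads swing forward as they close: fully open they stand 13 mm farther back than shut.
Start: joints at [1.008, 0.291, -0.153, 1.127, 0, 1.431], TCP at [0.216, 0.479, 0.21] pointing down, gripper open.
Joint ranges: [-2.52, 2.52], [-0.91, 1.74], [-1.3, 1.37], [-1.96, 2.02], [-1.52, 1.47], [-3.14, 3.14]. Speed limits (rad/s): [2.22, 2.22, 2.79, 3.14, 3.14, 3.14].

INTERFACE

Orientations are given as [roll, pitch, yaw] about the fixed x, y, z axes, in that order (R = Rz(yaw) Ry(pitch) Rx(roll)).
In Python, from rig import * gives the robot as it stands. The module is installed in compiled form; this text tells all that it offers. Calls block until the motion is done:
- movep(position, orientation): joint-space move of the TCP to a pose.
- move_straight(position, rot=None, max_speed=0.15): straight line of the TCP; rot=None keeps the orientation; max_speed is the mean speed in m/s.
- goto_joints(angles): joint-space move.
- move_gripper(opening, effort=None): finger opening in m; effort is the grip in N (None keeps the last); returns when the fingers have stopped.
- pause(seconds).
- ik(position, orientation): joint angles nearest the present ones, or None.
- observe(): the state.
- snapshot(name): name is "scene" or "top"; returns the picture (384x512x3 uint8, red, green, blue); there is no depth.
- camera_model(name): a dict with "fx", "fy", "cx", "cy" (pixels), "position" and "orientation" of the camera in the world. Camera axes: x right, y up, looking along -z (the intrinsics and any distortion apply to the point x, -y, -z); pixel columns grow to the right and rows downward; lengths in m; the calibration is good to about 2 mm. A picture is of the moment at which its call begins. camera_model takes no time and is no camera call.
A pose or a line that the arm cannot do raises MotionError and nothing moves.
- job_done(): hands the job in, once; it reports no verdict.
The state is a dict: "t": time; "qpos": joint angles; "qd": joint speeds; "effort": joint torques, N m; "tool_pos": TCP position; "orientation": TCP orientation; "force": force on the tool from outside, world axes, zero at the start; "torque": the same for the moment, N m; "width": finger opening in m.
Only numpy, scipy, OpenCV 4.12 (cv2) and the standard library are available. Lean on these libraries where they do the work, as an engineer would, in place of code of your own. Each camera call takes 0.05 s, during which the arm holds its last target. There are 200 camera calls.

TASK

Build the second layer on the little pallet with the two cartons still waiting: the one in the sloping rack, and the one standing on end, which you first tip over onto its broad face on the bench with a light push away from the robot. Lay both flat on top, crosswise to the two lower cartons and bridging them, with their ends even with the outer sides of the lower layer: one pushed snug against the pallet's blue back stop, the other snug against the first. Feel for the stop, whose setting differs from day to day: push until the cartons firmly meet it, without ramming. Set the cartons down gently, keep the lower layer in place and leave everything else on the bench alone.

Things in the scene. Friction and masses are not known exactly. Their poses are not given: they have to be found in the camera images.
- pallet: small pallet fixed to the bench: plywood deck, top 30 mm up. Origin at bench height; x points to the blue back stop, an upright plate 136 mm wide, 8 mm thick, top 100 mm up, firmly clamped with its face anywhere from pallet x = +70 to +88 mm (not reported: feel for it). The lower layer covers x and y from -68 to +68 mm, top 70 mm up; second-layer centres are 90 mm up, at y = 0
- lower_left: kraft carton, rigid, 136 x 56 x 40 mm, about 0.2 kg, blue tape lengthwise. Origin at its centre; x along the 136 mm, y the 56, z the 40. Lies loose on the deck, long side along pallet x, centre at about pallet (0, +40, 50) mm; a 24 mm air gap divides the lower two
- lower_right: kraft carton, rigid, 136 x 56 x 40 mm, about 0.2 kg, blue tape lengthwise. Origin at its centre; x along the 136 mm, y the 56, z the 40. Lies loose on the deck, long side along pallet x, centre at about pallet (0, -40, 50) mm
- rack: sloping feed rack fixed to the bench, aluminium slope on dark posts, base 150 x 90 mm. Origin under the carton's middle at bench height. The slope, 66 mm wide, rises along rack +x at 32 degrees (0.56 rad); at its low end, towards the robot, a lip stands 12 mm above it. Open at the sides and above
- carton_rack: kraft carton, rigid, 136 x 56 x 40 mm, about 0.2 kg, blue tape lengthwise. Origin at its centre; x along the 136 mm, y the 56, z the 40. Starts on the rack's slope against the lip, centre 85 mm above the bench; x points up the slope, z leans 32 degrees from vertical towards the robot. A carton on top of others slides at 1 to 2 N, a few N more to start it; over 35 N, or a fall of more than 8 mm, is rough
- carton_standing: kraft carton, rigid, 136 x 56 x 40 mm, about 0.2 kg, blue tape lengthwise. Origin at its centre; x along the 136 mm, y the 56, z the 40. Starts standing on an end on the bench, x up, z towards the robot. Pushed near its top along -z it topples at 16 degrees onto a broad face, centre then some 88 mm farther on, 20 mm up; that bench is free. Over 20 N, or gripping it while it stands, is rough
- screwdriver: screwdriver lying on the bench, a bystander; origin at its middle on the bench
- tape_roll: blue tape roll lying flat, 90 mm across, 30 mm high, a bystander; origin under its centre
- mug: white mug, 76 mm across, 90 mm high, a bystander; origin under its centre
- bottle: white bottle, 56 mm across, 130 mm high, a bystander; origin under its centre
- parts_bin: open black bin with brass connectors, 90 x 120 x 40 mm, a bystander; origin under its centre
- module_box: white module box, 100 x 130 x 50 mm, a bystander; origin under its centre
Not all that is in view belongs to the job. Leave any purple look-alike of the carton_standing alone.

How it is judged:
By the outcome, as a careful person would: the job done as asked, in the order asked, and still so for the second after the job is handed in, with the robot touching nothing.
It also fails if it takes over 72 s, if anything falls off the work surface, if the arm or the gripper's body presses on something with over 40 N, if the wrist force passes 120 N, or if a joint passes its speed limit or range.

## Working session

There is one attempt and no reset: what is moved stays moved. The work goes in short steps, each a Python script; the robot and the scene stay as the last script left them, time stands still between calls to the robot, and variables do not carry over. Pictures are saved under pics/ and viewed, about 8 in all and at most 12, crops included, and the job is handed in when it is done.

```bash
mkdir -p pics
python3 - <<'E'
from rig import *
import cv2
for n in("scene","top"):
    im=snapshot(n); cv2.imwrite(f"pics/{n}0.png",cv2.resize(im[:,:,::-1],(800,600),interpolation=cv2.INTER_CUBIC))
    cv2.imwrite(f"pics/raw_{n}0.png",im[:,:,::-1])
    print(camera_model(n))
print(observe())
try: print(tcp_to_tips)
except Exception as e: print(e)
E
```

```text
{'fx': 437.7566155927932, 'fy': 437.7566155927932, 'cx': 260.3272637658112, 'cy': 189.80003014681716, 'position': array([ 1.11359668, -0.46500454,  1.00933406]), 'orientation': array([ 0.64941674, -0.0167199 ,  0.93707101])}
{'fx': 419.85426215479566, 'fy': 419.85426215479566, 'cx': 247.98777709102166, 'cy': 189.57359480158843, 'position': array([ 0.3382025 , -0.04252581,  1.35556001]), 'orientation': array([ 0.17195175, -0.01341321, -1.56325135])}
{'t': 0.1, 'qpos': array([ 1.00773610e+00,  2.91177807e-01, -1.54053239e-01,  1.12671169e+00,
       -1.65941510e-05,  1.43152844e+00]), 'qd': array([ 0.00060499, -0.00243821,  0.00085852, -0.00041823, -0.00022614,
        0.00059136]), 'effort': array([ 1.01220081e-03, -5.37979817e+01,  3.31918716e+01,  9.38840822e-03,
       -3.06918419e-04, -1.11395497e-05]), 'tool_pos': array([0.21564964, 0.47820226, 0.20971283]), 'orientation': array([-1.69559027,  1.5696498 , -2.1193826 ]), 'force': array([ 0.24633291, -0.2653903 , -0.81317222]), 'torque': array([ 0.02528351, -0.04698491,  0.0283611 ]), 'width': 0.0856059072084776}
0.014
```

View pics/scene0.png

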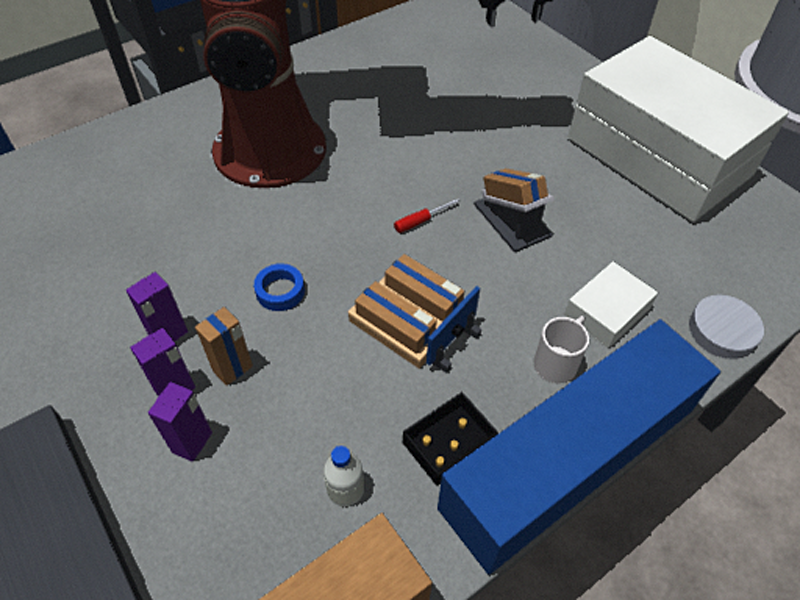

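View pics/top0.png

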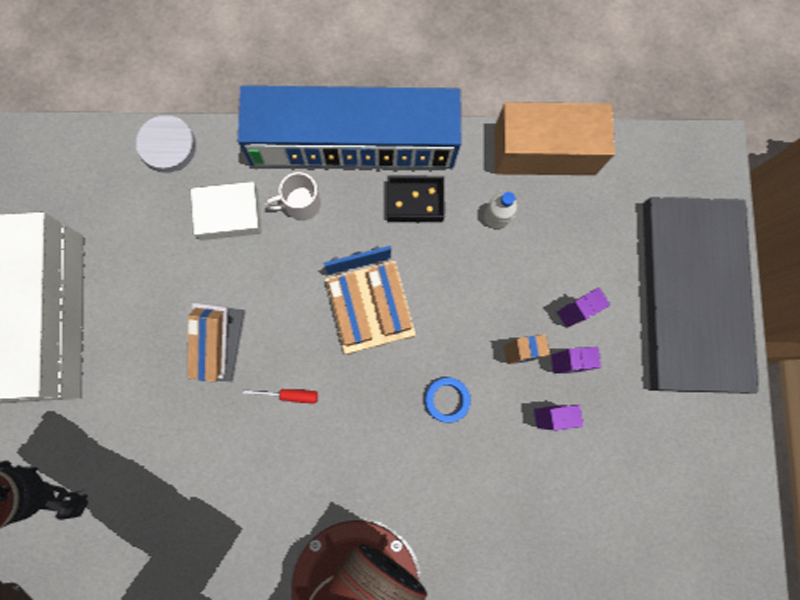

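The job's two cartons are the kraft ones. The standing one is at top (530,347) / scene (222,345). Its look-alikes are the purple boxes at top (585,305), (577,358), (560,416), which I'll leave alone. The rack carton is at top (206,343), and the lower layer at top (350,310) and (390,298) isn't a target. Next I'll check the choice in close crops.

Run:
```python
import cv2,numpy as np
def mont(f,out,s,items):
    im=cv2.imread(f);C=np.zeros((600,800,3),np.uint8)
    for (x0,x1,y0,y1,X,Y) in items:
        c=cv2.resize(im[y0:y1,x0:x1],None,fx=s,fy=s,interpolation=cv2.INTER_CUBIC)
        C[Y:Y+c.shape[0],X:X+c.shape[1]]=c
    cv2.imwrite(out,C)
mont("pics/raw_top0.png","pics/top_c.png",6,[(200,275,155,230,0,0),(115,160,190,250,460,0),(310,365,205,240,460,370)])
mont("pics/raw_scene0.png","pics/scene_c.png",5,[(222,310,160,237,0,0),(300,356,104,162,450,0),(124,170,194,250,450,300)])
```

```text
(no output)
```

View pics/top_c.png

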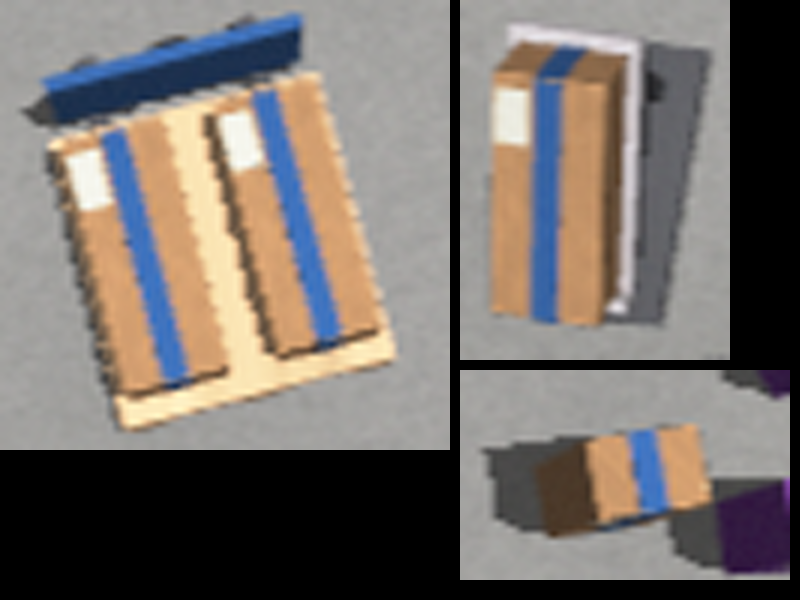

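View pics/scene_c.png

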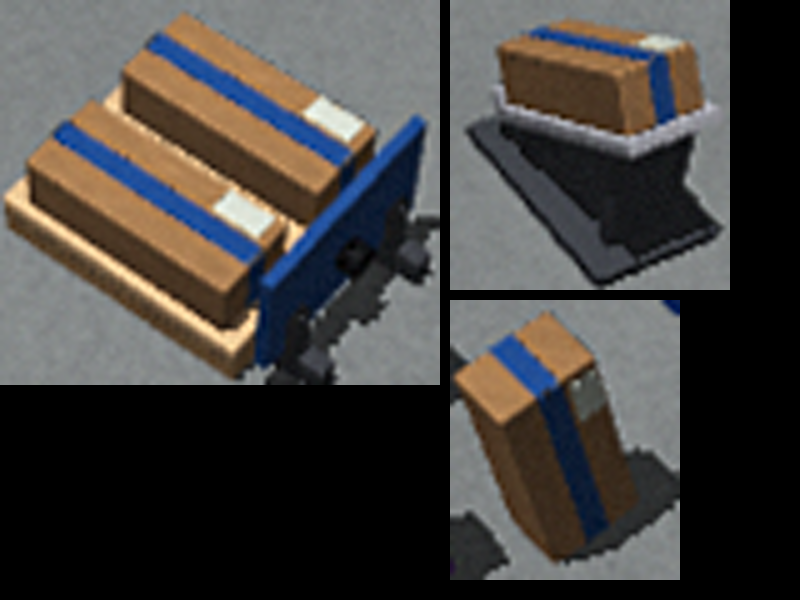

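Crops confirm the choice. The kraft standing carton has its tape and broad face turned away from the robot, the rack carton is against the lip, and the lower layer shows a clear gap. Now I'll fit the poses from the corners read off the crops.

```bash
cat > vis.py <<'E'
from rig import *
import numpy as np
from scipy.spatial.transform import Rotation as Ro
from scipy.optimize import least_squares
CAM={n:camera_model(n) for n in("scene","top")}
def proj(n,P):
    c=CAM[n]; p=(np.atleast_2d(P)-c["position"])@Ro.from_euler("xyz",c["orientation"]).as_matrix()
    return np.c_[c["fx"]*p[:,0]/-p[:,2]+c["cx"], c["fy"]*-p[:,1]/-p[:,2]+c["cy"]]
def fit(obs,T,g,off=0.):
    """obs: (cam, pix, localpoint); T(params)->(R,t)"""
    def f(q):
        R,t=T(q); return np.concatenate([(proj(n,R@np.array(l)+t)[0]-np.array(p)-off) for n,p,l in obs])
    r=least_squares(f,g,loss="soft_l1"); return r.x,f(r.x).reshape(-1,2)
yawT=lambda z:(lambda q:(Ro.from_euler("z",q[2]).as_matrix(),np.array([q[0],q[1],z])))
E
cat > fit0.py <<'E'
from vis import *
def raw(x0,y0,s,X0=0,Y0=0): return lambda x,y:(x0+(x-X0+.5)/s-.5,y0+(y-Y0+.5)/s-.5)
tp,tr,ts=raw(200,155,6),raw(115,190,6,460),raw(310,205,6,460,370)
sp,sr,ss=raw(222,160,5),raw(300,104,5,450),raw(124,194,5,450,300)
a,b,h=.068,.028,.020
def T(f,x,y,l): return("top",f(x,y),l)
def S(f,x,y,l): return("scene",f(x,y),l)
L=[T(tp,60,153,(a,b,h)),T(tp,165,120,(a,-b,h)),T(tp,228,372,(-a,-b,h)),T(tp,120,393,(-a,b,h)),
 S(sp,122,72,(-a,-b,h)),S(sp,183,12,(-a,b,h)),S(sp,375,132,(a,b,h)),S(sp,318,192,(a,-b,h))]
R=[T(tp,217,113,(a,b,h)),T(tp,312,85,(a,-b,h)),T(tp,380,330,(-a,-b,h)),T(tp,278,355,(-a,b,h)),
 S(sp,28,165,(-a,-b,h)),S(sp,90,100,(-a,b,h)),S(sp,285,235,(a,b,h)),S(sp,225,292,(a,-b,h)),S(sp,30,200,(-a,-b,-h)),S(sp,228,328,(a,-b,-h))]
K=[T(tr,495,82,(a,b,h)),T(tr,608,85,(a,-b,h)),T(tr,492,312,(-a,b,h)),T(tr,602,325,(-a,-b,h)),T(tr,525,45,(a,b,-h)),T(tr,630,57,(a,-b,-h)),
 S(sr,498,46,(-a,-b,h)),S(sr,562,20,(-a,b,h)),S(sr,690,42,(a,b,h)),S(sr,622,73,(a,-b,h)),S(sr,632,132,(a,-b,-h)),S(sr,705,108,(a,b,-h))]
# standing local frame: x away (thin .04), y, z up
D=[T(ts,585,440,(h,b,a)),T(ts,697,425,(h,-b,a)),T(ts,710,498,(-h,-b,a)),T(ts,597,520,(-h,b,a)),T(ts,537,465,(h,b,-a)),T(ts,545,537,(-h,b,-a)),
 S(ss,455,380,(-h,-b,a)),S(ss,545,313,(-h,b,a)),S(ss,595,358,(h,b,a)),S(ss,505,424,(h,-b,a)),S(ss,558,562,(h,-b,-a)),S(ss,637,500,(h,b,-a))]
rackT=lambda q:(Ro.from_euler("z",q[2]).as_matrix()@Ro.from_euler("y",-.5585).as_matrix(),np.array([q[0],q[1],.085]))
if __name__=="__main__":
  np.set_printoptions(precision=4,suppress=True,linewidth=150)
  for off in(0,-.5,.5):
    for n,o,t in(("L",L,yawT(.05)),("R",R,yawT(.05)),("K",K,rackT),("S",D,yawT(.068))):
        q,r=fit(o,t,[.4,0,0],-off); print(off,n,q,"rms",np.sqrt((r**2).mean()).round(2)); 
        if off==0: print(r.round(1).tolist())
  q=observe(); print(q["tool_pos"])
E
python3 fit0.py
```

```text
0 L [0.5362 0.0165 0.2632] rms 0.61
[[0.2, -1.3], [0.1, -0.2], [0.5, -0.3], [0.8, 0.8], [-0.2, -0.9], [0.3, -0.7], [0.9, -0.7], [-0.0, 0.2]]
0 R [ 0.5578 -0.0615  0.2703] rms 0.91
[[-1.0, -1.0], [0.5, -0.9], [0.7, -0.1], [0.1, 0.4], [-0.6, -1.2], [0.4, -0.9], [1.1, -2.5], [0.1, -0.1], [-0.3, 0.5], [-0.9, 1.1]]
0 K [ 0.4599  0.293  -0.1174] rms 0.74
[[-0.3, -1.5], [-0.1, 0.5], [0.3, 0.9], [0.2, 1.0], [-0.8, -0.6], [0.2, -0.3], [-1.0, -0.0], [0.9, -0.6], [1.1, 0.0], [-1.0, 0.3], [-0.5, 1.5], [0.4, -0.2]]
0 S [ 0.4585 -0.3303  0.169 ] rms 0.61
[[0.1, -0.1], [0.2, -0.6], [0.8, 0.7], [0.8, 0.1], [-0.6, 0.3], [0.5, 0.5], [-0.3, -0.7], [0.6, -0.6], [0.7, -0.3], [-0.3, 0.2], [0.1, 1.3], [1.3, 0.6]]
-0.5 L [0.5369 0.016  0.2591] rms 0.8
-0.5 R [ 0.5586 -0.0618  0.2712] rms 1.11
-0.5 K [ 0.4603  0.2921 -0.1181] rms 0.88
-0.5 S [ 0.4588 -0.3306  0.1798] rms 0.62
0.5 L [0.5357 0.0169 0.2686] rms 0.77
0.5 R [ 0.5572 -0.0614  0.2691] rms 0.91
0.5 K [ 0.4594  0.294  -0.1191] rms 0.89
0.5 S [ 0.4583 -0.3298  0.1534] rms 0.92
[0.2156 0.4782 0.2097]
```

```bash
cat > h.py <<'E'
from rig import *
import numpy as np
from scipy.spatial.transform import Rotation as Ro
def rpy(x,y):
    x=np.array(x,float);x/=np.linalg.norm(x);y=np.array(y,float);y/=np.linalg.norm(y)
    return Ro.from_matrix(np.c_[x,y,np.cross(x,y)]).as_euler("xyz")
def down(a): return rpy([0,0,-1],[np.cos(a),np.sin(a),0])
def F(n=3):
    f=[]
    for _ in range(n): f.append(observe()["force"]); pause(.02)
    return np.mean(f,0)
PAL=np.array([.547,-.0225]); PY=.267
px=np.array([np.cos(PY),np.sin(PY)]); py=np.array([-px[1],px[0]])
def pal(x,y,z): return np.r_[PAL+x*px+y*py,z]
def best(p,a):
    """jaw angle a or a+pi, whichever needs the least joint motion"""
    q0=observe()["qpos"];c=[]
    for k in(0,np.pi):
        q=ik(p,down(a+k))
        if q is not None: c.append((np.abs(np.array(q)-q0).max(),a+k,q))
    return min(c,key=lambda t:t[0])[1]
def st(m=""):
    s=observe(); print(m,"t",s["t"].__round__(2),"pos",s["tool_pos"].round(4),"F",s["force"].round(1),"w",round(s["width"],4),"q",s["qpos"].round(2))
E
python3 - <<'E'
from h import *
c=np.array([.4585,-.330]); yw=.169; d=np.array([np.cos(yw),np.sin(yw)])
P=lambda s,z:np.r_[c+s*d,z]
a=best(P(-.075,.25),yw+np.pi/2)
movep(P(-.075,.25),down(a)); move_gripper(0.0,20); st("above")
move_straight(P(-.075,.124),max_speed=.15); f0=F(); st("down")
s=-.055; hit=None
while s<.045:
    s+=.004; move_straight(P(s,.124),max_speed=.06)
    f=(observe()["force"]-f0)[:2]@d
    if f<-.4 and hit is None: hit=s
    print(round(s,3),round(f,1),end="; ")
    if hit is not None and s>hit+.048: break
print("hit",hit); st("pushed")
import cv2
move_straight(P(s-.02,.25),max_speed=.25)
for n in("scene","top"): cv2.imwrite(f"pics/raw_{n}1.png",snapshot(n)[:,:,::-1])
a=cv2.imread("pics/raw_scene1.png")[170:270,100:200];b=cv2.imread("pics/raw_top1.png")[160:260,290:390]
C=np.zeros((500,800,3),np.uint8)
C[:400,:400]=cv2.resize(a,None,fx=4,fy=4,interpolation=cv2.INTER_CUBIC);C[:400,400:]=cv2.resize(b,None,fx=4,fy=4,interpolation=cv2.INTER_CUBIC)
cv2.imwrite("pics/tip1.png",C[:400]); st("end")
E
```

```text
above t 3.82 pos [ 0.3846 -0.3426  0.25  ] F [-0.4  0.4  0.4] w 0.0001 q [-0.87  0.25 -0.1   1.22  0.    2.1 ]
down t 4.86 pos [ 0.3851 -0.3432  0.1249] F [-0.2  0.5 -0.1] w 0.0003 q [-0.87  0.34 -0.32  0.91  0.    2.1 ]
-0.051 0.5; -0.047 0.6; -0.043 0.7; -0.039 -0.1; -0.035 -0.0; -0.031 0.1; -0.027 0.4; -0.023 0.1; -0.019 0.3; -0.015 0.9; -0.011 0.2; -0.007 0.4; -0.003 0.1; 0.001 0.7; 0.005 0.8; 0.009 -0.1; 0.013 -0.1; 0.017 0.4; 0.021 1.3; 0.025 -0.1; 0.029 0.1; 0.033 0.4; 0.037 0.9; 0.041 -0.0; 0.045 0.7; hit None
pushed t 11.41 pos [ 0.5031 -0.3224  0.124 ] F [ 0.5 -0.7 -0.5] w -0.0001 q [-0.69  0.48 -0.09  0.99  0.    2.28]
end t 12.17 pos [ 0.4827 -0.3253  0.2486] F [ 1.4  0.5 -0. ] w 0.0 q [-0.72  0.39  0.09  1.27  0.    2.25]h.py:19: UserWarning: Gimbal lock detected. Setting third angle to zero since it is not possible to uniquely determine all angles.
  q=ik(p,down(a+k))
<stdin>:5: UserWarning: Gimbal lock detected. Setting third angle to zero since it is not possible to uniquely determine all angles.
```

View pics/tip1.png

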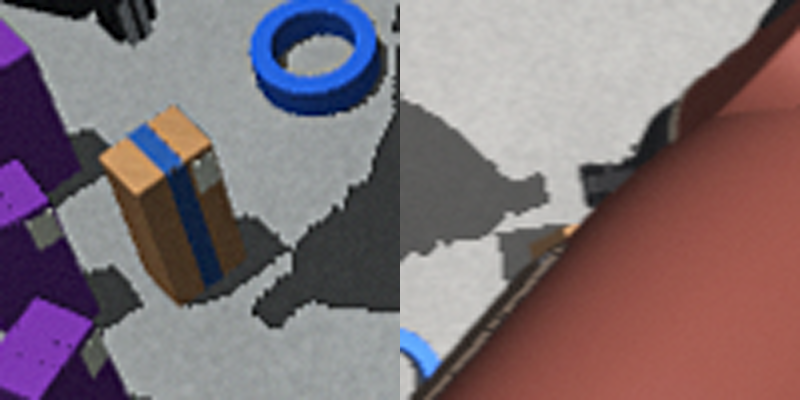

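```bash
python3 - <<'E'
from vis import *
np.set_printoptions(precision=2,suppress=True)
for n in("scene","top"):
    print(n,"tip proj",proj(n,[.4827,-.3253,.2346]),"carton top ctr",proj(n,[.4585,-.330,.136]), "base of robot",proj(n,[0,0,0]))
print(CAM["scene"].keys())
E
python3 - <<'E'
import cv2
a=cv2.imread("pics/raw_scene1.png");b=cv2.imread("pics/raw_top1.png")
import numpy as np
cv2.imwrite("pics/both1.png",np.hstack([cv2.resize(a,(400,300),interpolation=cv2.INTER_AREA),cv2.resize(b,(400,300),interpolation=cv2.INTER_AREA)]))
E
```

```text
scene tip proj [[136.82 187.55]] carton top ctr [[138.96 206.79]] base of robot [[172.86  95.06]]
top tip proj [[347.64 208.92]] carton top ctr [[341.17 221.41]] base of robot [[227.19 375.23]]
dict_keys(['fx', 'fy', 'cx', 'cy', 'position', 'orientation'])
```

View pics/both1.png

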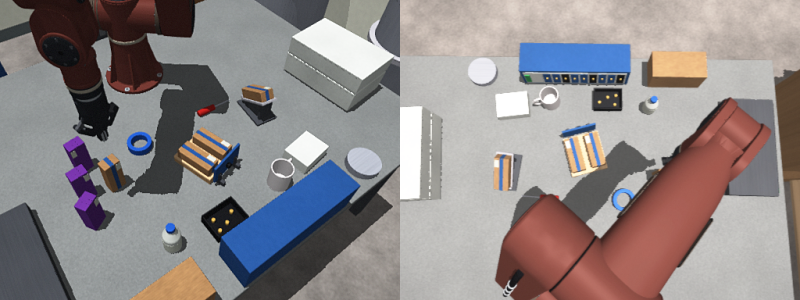

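Run:
```python
from vis import *
import cv2
s=observe(); R=Ro.from_euler("xyz",s["orientation"]).as_matrix(); p=s["tool_pos"]
print(p,R.round(3),s["qpos"])
C=[]
for n,(x0,y0) in(("scene",(90,130)),("top",(310,170))):
    im=cv2.imread(f"pics/raw_{n}1.png")[y0:y0+80,x0:x0+80]; im=cv2.resize(im,None,fx=5,fy=5,interpolation=cv2.INTER_CUBIC)
    for l,col in(((.014,0,0),(0,0,255)),((0,0,0),(0,255,0)),((-.059,0,0),(255,255,0)),((-.059,.0425,0),(0,255,255)),((-.059,-.0425,0),(255,0,255))):
        u=(proj(n,p+R@np.array(l))[0]-[x0,y0]+.5)*5
        cv2.circle(im,tuple(int(v) for v in u),4,col,-1)
    C.append(im)
cv2.imwrite("pics/grip1.png",np.hstack(C))
```

```text
[ 0.48265944 -0.32527035  0.24864355] [[-0.002  0.168 -0.986]
 [ 0.001 -0.986 -0.168]
 [-1.    -0.002  0.001]] [-7.18607974e-01  3.87327436e-01  8.72775800e-02  1.27295823e+00
  4.16448833e-05  2.25397124e+00]
```

View pics/grip1.png

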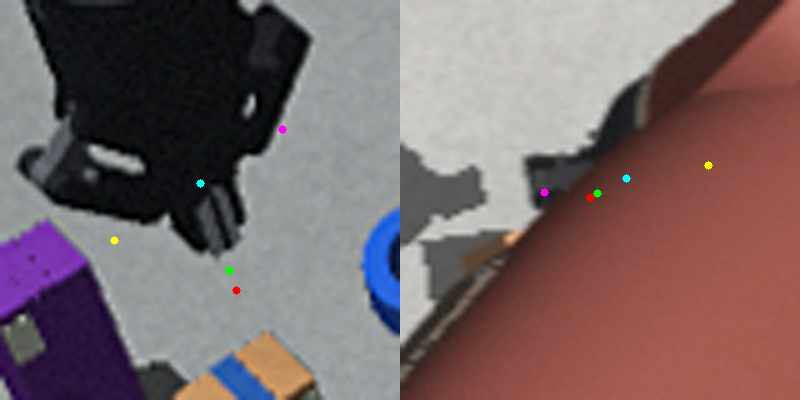

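The fingertips show about 25 mm higher than the model predicts, so the push went over the carton's top. I'll push lower, then touch the bench to calibrate tip height.

```bash
sed -i '1i import warnings; warnings.filterwarnings("ignore")' h.py
python3 - <<'E'
from h import *
c=np.array([.4585,-.330]); yw=.169; d=np.array([np.cos(yw),np.sin(yw)])
P=lambda s,z:np.r_[c+s*d,z]
move_straight(P(-.075,.20),max_speed=.4); move_straight(P(-.05,.100),max_speed=.3); f0=F(); st("down")
s=-.05
while s<.05:
    s+=.006; move_straight(P(s,.100),max_speed=.08)
    f=(observe()["force"]-f0)[:2]@d
    print(round(s,3),round(f,1),end="; ")
st("pushed")
move_straight(P(s-.02,.17),max_speed=.4)
import cv2
im=snapshot("scene")[:,:,::-1]
# bench touch
Q=lambda z:np.array([.42,-.26,z])
move_straight(Q(.10),max_speed=.4); move_straight(Q(.030),max_speed=.25); f0=F()[2]; z=.030
while z>-.02:
    z-=.002; move_straight(Q(z),max_speed=.04); f=observe()["force"][2]-f0
    if f>3: break
st("bench"); print(z,f)
move_straight(Q(.2),max_speed=.4)
cv2.imwrite("pics/raw_scene2.png",im); cv2.imwrite("pics/tip2.png",cv2.resize(im[150:270,90:250],None,fx=4,fy=4)); st()
E
```

```text
down t 13.14 pos [ 0.4104 -0.3391  0.1015] F [-0.6  0.6  0.5] w -0.0003 q [-0.83  0.39 -0.31  0.87 -0.    2.14]
-0.044 -0.5; -0.038 0.0; -0.032 -0.9; -0.026 0.0; -0.02 -0.1; -0.014 -0.4; -0.008 -0.9; -0.002 -0.8; 0.004 0.5; 0.01 -0.2; 0.016 -0.9; 0.022 -1.2; 0.028 -1.3; 0.034 -0.3; 0.04 -0.2; 0.046 -0.1; 0.052 0.1; pushed t 17.39 pos [ 0.5101 -0.3212  0.1   ] F [0.4 0.4 0.1] w 0.0001 q [-0.68  0.51 -0.11  0.94  0.    2.29]
bench t 25.01 pos [ 0.4199 -0.2599 -0.0201] F [-0.2 -0.4 -0.5] w -0.0001 q [-0.7   0.49 -0.55  0.53  0.    2.27]
-0.020000000000000018 -1.1372845548661912
 t 25.71 pos [ 0.4201 -0.2601  0.2005] F [-0.9  1.  -0.2] w -0.0002 q [-0.7   0.24 -0.25  1.08 -0.    2.27]
```

View pics/tip2.png

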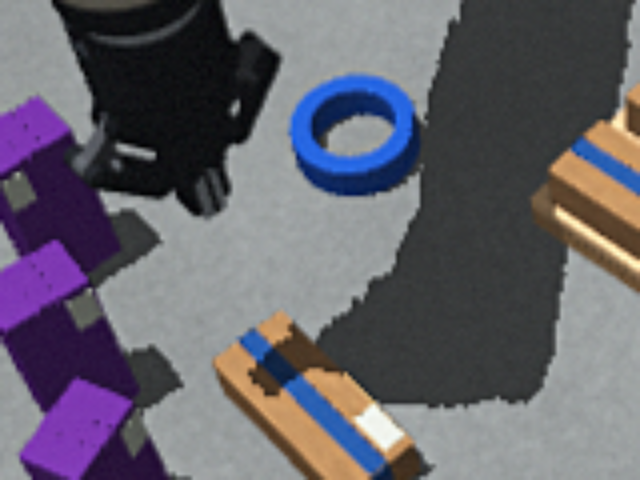

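The carton is tipped: it lies flat at about (320,400) in the crop, tape up. The fingers did not reach the bench even with TCP z at -0.020, so the reported tool pose is off from reality by several cm. I'll measure that offset with a deeper touch and a picture at contact.

Run:
```python
from h import *
import cv2
Q=lambda z:np.array([.42,-.26,z])
move_straight(Q(-.014),max_speed=.4); f0=F()[2]; z=-.016; 
try:
  while z>-.07:
    z-=.002; move_straight(Q(z),max_speed=.04); f=observe()["force"][2]-f0
    if f>2.5: break
except MotionError as e: print(e)
st("bench"); print(z,f)
im=snapshot("scene")[:,:,::-1]; cv2.imwrite("pics/raw_scene3.png",im)
move_straight(Q(.15),max_speed=.4)
a=best(np.array([.44,.293,.25]),-.117+np.pi/2); move_gripper(.085)
movep([.44,.293,.25],down(a)); st("rack")
A=snapshot("scene")[:,:,::-1];B=snapshot("top")[:,:,::-1]
cv2.imwrite("pics/raw_scene4.png",A);cv2.imwrite("pics/raw_top4.png",B)
r=lambda i,s:cv2.resize(i,None,fx=s,fy=s,interpolation=cv2.INTER_CUBIC)
C=np.zeros((600,800,3),np.uint8)
C[:300,:400]=r(im[150:225,100:200],4)
C[:300,400:]=r(A[195:270,120:220],4)
C[300:,:400]=r(B[160:235,290:390],4)
C[300:,400:]=r(A[50:125,270:370],4)
cv2.imwrite("pics/m4.png",C)
```

```text
bench t 27.19 pos [ 0.4203 -0.2602 -0.0211] F [-2.1  3.6 14.7] w 0.0001 q [-0.7   0.5  -0.55  0.53 -0.    2.27]
-0.022000000000000006 14.585506298605356
rack t 30.63 pos [0.4403 0.2924 0.2498] F [-0.1  0.4  0. ] w 0.0849 q [ 0.45  0.28 -0.06  1.23 -0.    0.57]
```

View pics/m4.png

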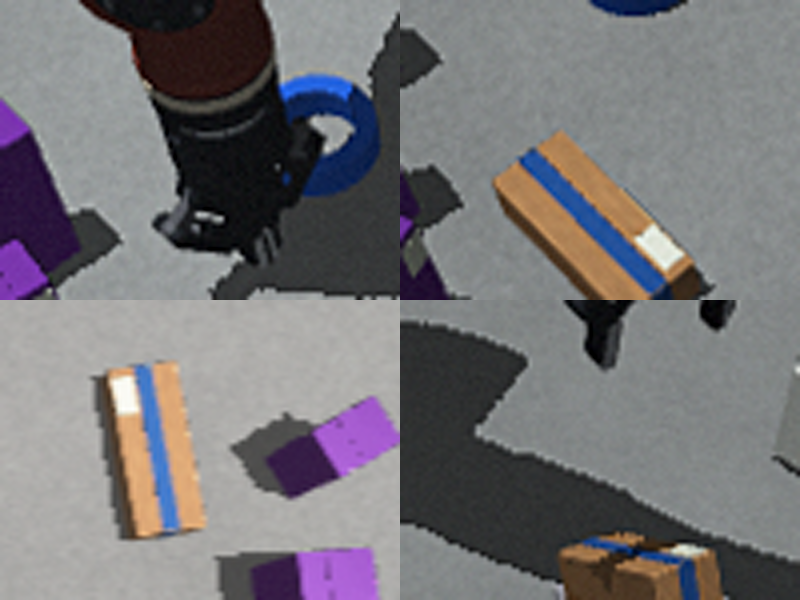

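Run:
```python
from vis import *
np.set_printoptions(precision=4,suppress=True)
def ray(n,u,v,z):
    c=CAM[n];d=Ro.from_euler("xyz",c["orientation"]).apply([(u-c["cx"])/c["fx"],-(v-c["cy"])/c["fy"],-1])
    return c["position"]+d*(z-c["position"][2])/d[2]
print("touch", ray("scene",100+262.5/4-.5,150+262.5/4-.5,0.0), "vs .4203 -.2602")
# closed tip 1,2 ; tips predicted at z_tcp+.0205
print("1",ray("scene",132.6,179.6,.2486+.0205),"vs .4827 -.3253")
print("2",ray("scene",142,202,.17+.0205),"vs",np.r_[.4585,-.33]+.032*np.r_[np.cos(.169),np.sin(.169)])
p1,p2=[ray("scene",u,v,.2498+.0205+.013) for u,v in((320.9,65.9),(349.1,55.9))]
print("open",p1,p2,(p1+p2)/2,"vs .4403 .2924",np.linalg.norm(p1-p2))
a,b,h=.068,.028,.020
t=lambda x,y,l:("top",(290+(x+.5)/4-.5,160+(y-300+.5)/4-.5),l)
s=lambda x,y,l:("scene",(120+(x-400+.5)/4-.5,195+(y+.5)/4-.5),l)
q,r=fit([t(105,372,(a,b,h)),t(177,362,(a,-b,h)),t(206,528,(-a,-b,h)),t(130,537,(-a,b,h)),
 s(493,180,(-a,-b,h)),s(562,130,(-a,b,h)),s(695,255,(a,b,h))],yawT(.02),[.55,-.31,.17]); print(q,r.round(1).tolist())
```

```text
touch [ 0.4237 -0.2634  0.    ] vs .4203 -.2602
1 [ 0.4861 -0.3291  0.2691] vs .4827 -.3253
2 [ 0.4913 -0.3267  0.1905] vs [ 0.49   -0.3246]
open [0.4366 0.2477 0.2833] [0.4479 0.3398 0.2833] [0.4422 0.2938 0.2833] vs .4403 .2924 0.09276864529975744
[ 0.5457 -0.3152  0.1569] [[0.4, -0.2], [-0.5, -0.2], [0.2, 0.1], [1.7, 0.4], [-0.2, -0.4], [0.2, -1.0], [0.8, 0.8]]
```

The offset is almost pure height: the real tips are about 34.5 mm higher than reported, and xy agrees within 3 mm. Whether it acts along world z or along the tool axis matters on the sloped rack, so I'll check it with a tilted pose.

```bash
cat >> h.py <<'E'
KC=np.array([.46,.293,.085]); KY=-.118; TL=.5585
kt=np.array([np.sin(TL)*np.cos(KY),np.sin(TL)*np.sin(KY),-np.cos(TL)]) # approach dir
kx=np.array([np.cos(TL)*np.cos(KY),np.cos(TL)*np.sin(KY),np.sin(TL)])  # up-slope
E
python3 - <<'E'
from h import *
from vis import proj
import cv2
ky=np.array([-np.sin(KY),np.cos(KY),0])
q0=observe()["qpos"]; R=Ro.from_euler("xyz",observe()["orientation"]).as_matrix()
if R[:,1]@ky<0: ky=-ky
o=rpy(kt,ky); p=KC-kt*.065
print(ik(p,o),ik(KC+kt*.03,o))
movep(p,o); st("tilt")
s=observe(); R=Ro.from_euler("xyz",s["orientation"]).as_matrix(); p=s["tool_pos"]
C=[]
for n,(x0,y0) in(("scene",(290,70)),("top",(95,185))):
    raw=snapshot(n)[:,:,::-1]; cv2.imwrite(f"pics/raw_{n}5.png",raw)
    im=cv2.resize(raw[y0:y0+80,x0:x0+80],None,fx=5,fy=5,interpolation=cv2.INTER_CUBIC)
    for sg in(-1,1):
        for H,col in(((R@[-.0335,sg*.0464,0]),(0,0,255)),((R@[.001,sg*.0464,0]+[0,0,.0345]),(0,255,0))):
            u=(proj(n,p+H)[0]-[x0,y0]+.5)*5; cv2.circle(im,tuple(int(v) for v in u),3,col,-1)
    C.append(im)
cv2.imwrite("pics/tilt.png",np.hstack(C))
E
```

```text
[ 0.73419606  0.11648291 -0.77052643  0.29352056 -0.41029692  0.7699908 ] [ 0.64519136  0.30786015 -0.82007151  0.0187256  -0.3750226   0.68153195]
tilt t 31.62 pos [0.4268 0.2977 0.141 ] F [0.7 0.4 0.6] w 0.0851 q [ 0.73  0.12 -0.77  0.3  -0.41  0.77]
```

View pics/tilt.png

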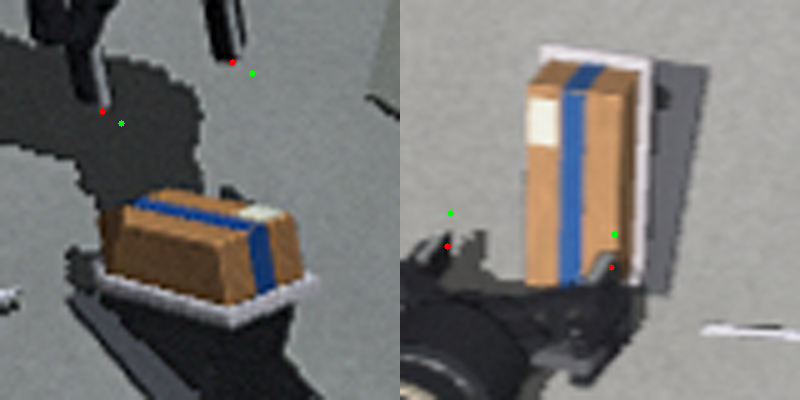

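The red marks, for an offset along the tool axis, sit right on the fingertips in both views at (102,110) and (232,62), and at (447,246) and (612,267). So the real TCP is 34.5 mm behind the reported one along the tool axis. I'll correct for it, then pick the rack carton and hold it above the pallet.

```bash
cat >> h.py <<'E'
DT=.0345   # real TCP lies this far behind the reported one along the tool axis
dn=lambda p:np.array(p)-[0,0,DT]   # command for tool-down pose
E
python3 - <<'E'
from h import *
from vis import CAM
c=CAM["top"]
def ray(u,v,z):
    d=Ro.from_euler("xyz",c["orientation"]).apply([(u-c["cx"])/c["fx"],-(v-c["cy"])/c["fy"],-1]); return c["position"]+d*(z-c["position"][2])/d[2]
for X,Y in((50,92),(172,60),(298,28)):
    w=ray(200+X/6-.4,155+Y/6-.4,.1)[:2]-PAL; print("stop face est",w@px,w@py)
move_straight(KC+kt*DT,max_speed=.12); st("at"); move_gripper(.05,35); st("grip")
if abs(observe()["width"]-.056)<.006:
    move_straight(KC+kt*(DT-.03),max_speed=.12); f=F(2)
    move_straight(KC+kt*(DT-.03)+[0,0,.10],max_speed=.4); st("lift")
E
```

```text
stop face est 0.08978800061714318 0.06632427295923031
stop face est 0.09023453877614035 0.002082358959542962
stop face est 0.09016443345994983 -0.06451521906440175
at t 32.7 pos [0.4783 0.291  0.0561] F [ 0.3  0.1 -0.2] w 0.0853 q [ 0.64  0.32 -0.82  0.01 -0.37  0.68]
grip t 33.08 pos [0.4782 0.2914 0.0566] F [-4.5 -0.3  6.4] w 0.0558 q [ 0.64  0.32 -0.82  0.01 -0.37  0.68]
lift t 33.92 pos [0.4634 0.2933 0.1825] F [-0.1  0.2 -2.3] w 0.0556 q [ 0.67  0.09 -0.67  0.39 -0.38  0.7 ]
```

```bash
cat >> h.py <<'E'
def place(x,z0=.097):
    a=best(dn(pal(x,0,.16)),PY); movep(dn(pal(x,0,.17)),down(a)); st("over")
    move_straight(dn(pal(x,0,z0)),max_speed=.15); f0=F(3)[2]; z=z0
    while z>.083:
        z-=.0015; move_straight(dn(pal(x,0,z)),max_speed=.03); f=observe()["force"][2]-f0
        if f>2: break
    print("set z",round(z,4),"f",round(f,1)); 
    if z<=.083: print("NO CONTACT"); return
    move_gripper(.064); st("released"); move_straight(dn(pal(x,0,z+.06)),max_speed=.3)
E
python3 - <<'E'
from h import *
place(.028); st()
E
```

```text
over t 35.2 pos [ 0.5732 -0.014   0.1347] F [-1.3  0.1 -1.4] w 0.0554 q [-0.15  0.43 -0.15  0.99  0.    1.15]
set z 0.091 f 6.4
released t 37.13 pos [ 0.5741 -0.0151  0.0564] F [ 0.5 -0.3 -0.7] w 0.0638 q [-0.15  0.51 -0.25  0.81  0.    1.15]
 t 37.48 pos [ 0.5752 -0.0153  0.1179] F [-1.   0.1 -1.6] w 0.0639 q [-0.15  0.45 -0.17  0.95  0.    1.15]
```

```bash
cat >> h.py <<'E'
def push(x0,x1,xmax,z=.082,thr=8,step=.0015):
    a=best(dn(pal(x0,0,.14)),PY+np.pi/2); move_gripper(.085)
    movep(dn(pal(x0,0,.15)),down(a)); move_straight(dn(pal(x0,0,z)),max_speed=.25); f0=F(3)[:2]@px; st("pushstart")
    move_straight(dn(pal(x1,0,z)),max_speed=.06); x=x1; n=0
    while x<xmax:
        x+=step; move_straight(dn(pal(x,0,z)),max_speed=.03); f=f0-observe()["force"][:2]@px
        print(round(x,4),round(f,1),end="; ")
        if f>thr: break
    s=observe(); print("\nreported x",(s["tool_pos"][:2]-PAL)@px, "y",(s["tool_pos"][:2]-PAL)@py); st("met")
    move_straight(dn(pal(x-.015,0,z)),max_speed=.15); move_straight(dn(pal(x-.02,0,.15)),max_speed=.4)
    return x
E
python3 - <<'E'
from h import *
push(-.024,.006,.034); st()
import cv2
for n in("scene","top"): cv2.imwrite(f"pics/raw_{n}6.png",snapshot(n)[:,:,::-1])
E
```

```text
pushstart t 39.67 pos [ 0.5246 -0.0289  0.0485] F [-0.6  0.3  0.2] w 0.0848 q [-0.19  0.44 -0.4   0.73  0.    2.68]
0.0075 0.3; 0.009 0.1; 0.0105 1.1; 0.012 0.7; 0.0135 0.7; 0.015 -0.7; 0.0165 0.7; 0.018 0.9; 0.0195 0.1; 0.021 1.0; 0.0225 2.3; 0.024 7.1; 0.0255 13.8; 
reported x 0.022393052535893215 y 0.00019401940374024537
met t 43.58 pos [ 0.5685 -0.0164  0.0472] F [-12.5  -6.1   8.5] w 0.0852 q [-0.16  0.52 -0.27  0.79 -0.    2.72]
 t 44.14 pos [ 0.555  -0.0213  0.118 ] F [-0.2  0.4 -0.5] w 0.0851 q [-0.17  0.41 -0.23  0.92  0.    2.7 ]
```

Run:
```python
from h import *
B=np.array([.5457,-.3152]); by=.157
a=best(dn(np.r_[B,.12]),by+np.pi/2)
movep(dn(np.r_[B,.12]),down(a)); move_straight(dn(np.r_[B,.026]),max_speed=.2); st("at"); move_gripper(.05,35); st("grip")
if abs(observe()["width"]-.056)<.006:
    move_straight(dn(np.r_[B,.19]),max_speed=.3); st("lift")
    place(-.020,.102); st()
    import cv2
    for n in("scene","top"): cv2.imwrite(f"pics/raw_{n}7.png",snapshot(n)[:,:,::-1])
```

```text
at t 45.99 pos [ 0.5465 -0.3148 -0.0076] F [ 0.2 -0.5  0.2] w 0.0851 q [-0.64  0.67 -0.14  0.76  0.    2.34]
grip t 46.38 pos [ 0.5468 -0.3158 -0.0068] F [-0.6  0.9  5.9] w 0.0553 q [-0.64  0.67 -0.14  0.75  0.    2.34]
lift t 47.08 pos [ 0.5451 -0.3148  0.1544] F [-0.  -0.1 -2.5] w 0.0553 q [-0.64  0.52  0.06  1.1  -0.    2.34]
over t 48.21 pos [ 0.5276 -0.0283  0.1347] F [ 0.1  0.2 -2. ] w 0.0552 q [-0.19  0.35 -0.27  0.95 -0.    1.11]
set z 0.0975 f 4.2
released t 49.86 pos [ 0.5278 -0.0278  0.063 ] F [-0.3 -1.1 -0.6] w 0.064 q [-0.19  0.43 -0.37  0.77  0.    1.11]
 t 50.21 pos [ 0.5289 -0.028   0.1244] F [-0.2  0.1 -0.2] w 0.0639 q [-0.19  0.36 -0.29  0.92 -0.    1.11]
```

Run:
```python
from h import *
import cv2
push(-.073,-.046,-.018)
p=observe()["tool_pos"]; movep([.30,.20,.25],down(best(np.array([.30,.20,.25]),PY+np.pi/2))); st("away")
r=lambda i,s:cv2.resize(i,None,fx=s,fy=s,interpolation=cv2.INTER_CUBIC)
A=snapshot("scene")[:,:,::-1];T=snapshot("top")[:,:,::-1]
cv2.imwrite("pics/raw_scene8.png",A);cv2.imwrite("pics/raw_top8.png",T)
C=np.zeros((400,800,3),np.uint8);C[:,:400]=r(A[155:235,225:305],5);C[:,400:]=r(T[150:230,195:275],5)
cv2.imwrite("pics/fin.png",C)
```

```text
pushstart t 52.49 pos [ 0.4772 -0.0419  0.0485] F [ 0.5 -0.1  0.8] w 0.085 q [-0.24  0.37 -0.52  0.68 -0.    2.63]
-0.0445 0.6; -0.043 0.7; -0.0415 0.2; -0.04 0.4; -0.0385 0.7; -0.037 1.0; -0.0355 0.7; -0.034 0.1; -0.0325 5.2; -0.031 11.0; 
reported x -0.03360100644556806 y 0.00023597197668521683
met t 55.59 pos [ 0.5145 -0.0311  0.0472] F [-9.6 -4.4  6.9] w 0.0849 q [-0.2   0.43 -0.42  0.73 -0.    2.67]
away t 58.33 pos [0.3001 0.1999 0.2497] F [0.8 0.7 0.4] w 0.0849 q [ 0.38 -0.05 -0.44  1.18 -0.    0.12]
```

View pics/fin.png

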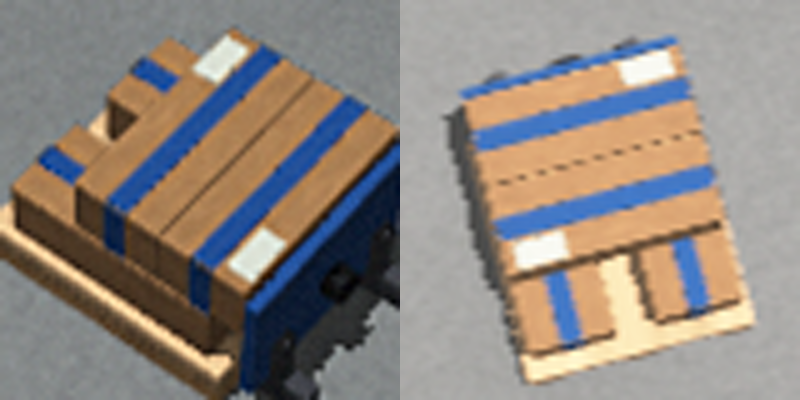

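Run:
```python
from vis import *
np.set_printoptions(precision=4,suppress=True)
t=lambda x,y,l:("top",(195+(x-400+.5)/5-.5,150+(y+.5)/5-.5),l)
s=lambda x,y,l:("scene",(225+(x+.5)/5-.5,155+(y+.5)/5-.5),l)
a,b=.056,.068
q,r=fit([t(466,97,(a,b,0)),t(682,46,(a,-b,0)),t(511,272,(-a,b,0)),t(722,223,(-a,-b,0)),
 s(77,187,(-a,-b,0)),s(235,30,(-a,b,0)),s(248,293,(a,-b,0))],yawT(.11),[.58,-.02,.26]); print(q,r.round(1).tolist())
PAL=np.array([.547,-.0225]);w=q[:2]-PAL;c,d=np.cos(.267),np.sin(.267);print("pallet frame",w@[c,d],w@[-d,c],q[2]-.267)
```

```text
[ 0.5803 -0.0142  0.2614] [[-0.4, -0.0], [-0.2, -0.6], [-0.6, 0.4], [1.2, -1.0], [-0.6, -1.1], [0.2, -0.5], [-0.3, 0.6]]
pallet frame 0.03433496727858829 -0.0008057832333962147 -0.005552319248063486
```

```bash
python3 -c "
from rig import *
job_done(); print(observe()['t'])"
```

```text
the job is handed in; nothing more can be done
the job is handed in; nothing more can be done
```

The second layer is built and the job is handed in; the clock read about 58 s at my last check, against the 72 s limit.

**What I did**
- I tipped the kraft standing carton over, away from the robot, with a light push of about 1 N.
- I set the rack carton on top and pushed it two-fingered against the blue stop, which it met at about 14 N.
- I did the same with the tipped carton until it met the first one, at about 11 N. Both went down with 4–6 N of contact.

**Last checks**
- The two push end points lie 55.8 mm apart, which matches the 56 mm carton width, so the pair is snug.
- The final image fit puts the pair within about 1 mm of centre across the pallet and within 0.3° of square. The camera calibration is only good to about 2 mm.
- The final picture shows the lower layer apparently in place and the pair flush with the stop. I did not remeasure the lower cartons or the bystanders after the last push.

**What disagreed**
- The reported tool position was about 34.5 mm too far along the tool axis. My first tipping push passed over the carton without touching it. I then measured the offset by touching the bench at about 15 N, checked it in a tilted view, and corrected for it.
- The stop comes out at about pallet x = +89 mm by touch and +90 mm in the images. That is 1–2 mm beyond the stated range, so my pallet estimate is probably off by that much.
- The fingertips appear to have brushed the rack slope (about 8 N) and the bench (about 6 N) as the gripper closed on the cartons.

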